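# Close and clip the bench dust filter box

### The job

Close the grey dust filter box on the goldsmith's bench: hook the loose lid's lip under the box's ledge while the lid is tilted, then swing the lid down over the stud until it lies flat and fully home. Then push the open spring clip sideways onto the stud's groove, on top of the lid, until it snaps home, and let go. Leave the other things on the bench where they are.

Things in the scene. Friction and masses are not known exactly. Their poses are not given: they have to be found in the camera images.
- extractor: Fixed dust filter box, grey metal, open on top, 200 (x) by 144 (y) mm. Origin: centre of its underside, on the bench; x runs from the ledge end to the post end, z up; turned only about the vertical. Side walls 14 mm thick, tops at z = 64. Lengths here in mm. Seated, the lid's origin is near (-2, 0, 58) with its axes along the box's, its top level with the wall tops.
- ledge (a point): Middle of the ledge's lower inner edge, at (-74, 0, 68) in the box's frame; axes as the box's. The ledge is a plate over the box's whole width from x = -100 to -74, z = 68 to 76. The end wall under it has its inner face at x = -90. Under it the box is empty down to z = 8.
- seat (a point): Middle of the opening at seat height, at (0, 0, 58) in the box's frame; axes as the box's. The lid rests on two strips with tops at this height, |y| = 48 to 58, x = -62 to 88. The opening's side faces are at y = -58 and 58.
- post (a point): Middle between the tops of two guide posts at the end away from the ledge, at (94, 0, 110) in the box's frame; axes as the box's. The posts stand at x = 88 to 100, |y| = 36 to 58, on the end wall (inner face x = 88, top z = 64). They stop the lid from being slid in level.
- stud (a point): Point on the axis of the box's upright steel stud, at (50, 0, 64) in the box's frame, level with the seated lid's top; axes as the box's. The stud is 14 mm across below z = 60; its groove is 10 mm across from z = 60 to 74; its head is 14 mm across, z = 74 to 80. So 10 mm of groove stand free above the seated lid.
- lid: Loose lid, about 0.3 kg: grey plate 6 mm thick, 172 (x) by 112 (y) mm overall, at first flat on the bench, handle up. Origin: centre of its underside; z up through the handle. The lip is its -x end: from x = -86 to -70 the plate is only 90 wide. Near its +x end a closed slot for the stud: x = 40 to 64, y = -9.5 to 9.5. Mass centre near x = -3.
- lip (a point): Middle of the lower edge of the lid's lip, at (-86, 0, 0) in the lid's frame; axes as the lid's.
- handle (a point): Middle of the top of the lid's black handle, at (-4, 0, 42) in the lid's frame; axes as the lid's. The handle is an upright block 16 (x) by 50 (y) mm, from z = 6 to 42.
- clip: Loose open steel spring clip, 0.07 kg, at first flat on the bench, tab up. Origin: on its underside, where the stud's axis lies once home; x points out of the open mouth, z up. Two sprung arms 6 mm thick (z = 0 to 6), outer faces |y| = 12, flared to a 24 mm mouth at x = 17. Between them the gap's inner end is at x = -6. Home, it lies on the lid under the stud's head.
- throat (a point): Middle of the clip's throat, at (5.5, 0, 3) in its frame; axes as the clip's. Round nubs of radius 3 at y = -6.5 and 6.5 leave 7 mm, and spring apart to pass the 10 mm groove at a push of about 4 to 15 N along the clip's x. Any side free of handle and posts will do; square to the lid's length (box y) is free both ways.
- tab (a point): Middle of the top of the clip's upright tab, at (-34, 0, 40) in its frame; axes as the clip's. The tab is 12 (x) by 18 (y) mm, z = 0 to 40; from it a flat bridge 18 wide, 6 thick runs to the arms.
- tool_jar: Bystander: glass jar of tools, 76 mm across, up to 200 mm high with the tools; origin under its centre.
- bench_block: Bystander: dark steel block 60 by 60 by 22 mm; origin under its centre.
- small_jar: Bystander: small closed glass jar, 48 mm across, 55 mm high; origin under its centre.
- hammer: Bystander: hammer 250 mm long, lying along its x; origin under its middle.
- scraper: Bystander: screwdriver 190 mm long, wooden handle, lying along its x; origin under its middle.
- dish: Bystander: white dish 100 mm across, 35 mm high; origin under its centre.
- pickle_bottle: Bystander: amber bottle 60 mm across, 130 mm high; origin under its centre.

How it is judged (in metres and radians):
On the way, in this order (a step that is already met when the one before it is completed fails the run):
1. the lid's lip is under the ledge while the lid is tilted (x of lip in the frame of ledge between -0.022 and -0.005 m and z of lip in the frame of ledge between -0.05 and -0.003 m and angle between lid's own z axis and vertical between 0.14 and 1 rad), for 0.1 s.
2. the lid lies flat and fully home in the box, its lip under the ledge (z of lid in the frame of extractor between 0.055 and 0.0605 m and x of lip in the frame of ledge between -0.02 and -0.007 m and angle between the z axis of lid and the z axis of extractor, either way round below 0.03 rad), for 0.2 s.
At the end, for the whole second after the job is handed in: The lid lies home in the box at rest: its underside within about 2.5 mm of the seats, level within 0.03 rad, its lip 7 to 20 mm under the ledge; the clip is snapped home at rest, its origin within 3.5 mm of the stud's axis, lying on the lid (within 5 mm) under the stud's head; both released (all of step 2 and horizontal distance between clip and stud below 0.0035 m and z of clip in the frame of stud between -0.003 and 0.005 m and angle between the z axis of clip and the z axis of extractor, either way round below 0.12 rad and linear speed of each of lid, clip below 0.02 m/s); the robot touches nothing.
It fails at once if a bystander is moved by more than 40 mm or knocked over (distance of any of tool_jar, bench_block, small_jar, hammer, scraper, dish, pickle_bottle from where it was at the start of the episode above 0.04 m or angle between any of tool_jar, small_jar, pickle_bottle's own z axis and vertical above 0.5 rad).
It also fails if it takes over 67 s, if anything falls off the work surface, if the arm or the gripper's body presses on something with over 40 N, if the wrist force passes 120 N, or if a joint passes its speed limit or range.

### The arm

A 6-joint arm with a two-finger parallel gripper is mounted at the origin on the work surface. World frame = base frame: x ahead of the robot, y to its left, z up, the work surface at z = 0. Lengths are in mm, angles in rad, forces in N, time in s.
With the tool pointing down it reaches from about 400 to 925 mm from the base axis. Payload 12.5 kg.
Tool frame: the origin (TCP) lies on the centre line of the jaws, within the pads' length; the fingertips stand 14 mm ahead of it and the grasp point (between the pads) lies 5 mm behind it (nose_length is the distance from the TCP to the fingertips, in mm); z points along the fingers, y is the line along which they close (so a half turn about z gives the same grasp; the last joint's range is limited). The gripper opens to 95 mm and grips with 3 to 60 N. Pads are 20 mm wide; open, the fingers measure 119 mm over their backs; the gripper's body (75 mm by 180 mm) begins 59 mm behind the grasp point.
Start: joints at [-1.319, 0.491, 1.559, -0, 1.092, -0.106], TCP at [218.907, -585.427, 228.661] pointing down, gripper open.
Joint ranges: [-3.1, 3.1], [-0.84, 2.19], [0.05, 2.79], [-1.13, 4.28], [0.06, 2.93], [-2.69, 2.69]. Speed limits (rad/s): [2.22, 2.22, 2.79, 3.14, 3.14, 3.14].

### API

Orientations are given as a unit quaternion [x, y, z, w].
In Python, from plant import * gives the robot as it stands.
- The arm moves only by the shell command python3 -m jog 'ROWS' [FORCE]. ROWS is text: rows parted by semicolons, each of 7 numbers parted by spaces: the turn, a rotation vector about the tool's x, y, z normalised to -1 to 1, where 1 is 2 rad, then the shift along the tool's x, y, z normalised to -1 to 1, where 1 is 20 cm, then the opening, from 0 (shut) to 1 (fully open). A call has 1 to 10 rows; each row is the pose to reach, as a shift and turn from the pose commanded when the call began, along the tool's axes at that moment; what a row does not reach only later rows make up. A row lasts 1/12 s, in which the tool goes at most 41.7 mm and 7.16 degrees, less where a joint would pass 70% of its speed; a pose out of reach is approached as far as the arm can. A call with a number of a shift or a turn outside -1 to 1 is refused whole. A call with a gripper value outside its range is refused whole. The fingers move at their own pace and stop on an object; FORCE is the grip in N (left out, the last holds). Time passes only in rows, so rows that repeat a pose let the fingers close. It gives the time, the measured TCP pose, the force, the opening and the grip force at its end, in the units of the state.
- observe(): the state, without advancing time (a new reading comes with each control period).
- get_image(name): name is "scene" or "top" or "wrist"; returns a dict with "frame" (384x512x3 uint8, red, green, blue), "fx", "fy", "cx", "cy" (pixels), "k1" (the pictures are not rectified: a ray, as slopes to the right and down, at radius r is drawn at 1 + k1 r^2 times it, then the intrinsics apply), "position" and "rotation" of the camera in the world. Camera axes: x right, y up, looking along -z (the intrinsics and any distortion apply to the point x, -y, -z); pixel columns grow to the right and rows downward; lengths in mm; the calibration is good to about 2 mm. A picture is of the moment at which its call begins. There is no depth.
- sign_off(): hands the job in; it is judged then, once.
The state is a dict: "time_s": time; "q": joint angles; "qd": joint speeds; "joint_torque": joint torques, N m; "tool_pos": TCP position; "ee_rot": TCP orientation; "ft_force": force on the tool from outside, world axes, zero at the start; "ft_torque": the same for the moment, N m; "gripper_width": finger opening in mm; "grip_force": force on a finger pad.
Only numpy, scipy, OpenCV 4.12 (cv2) and the standard library are available. Lean on these libraries where they do the work, as an engineer would, in place of code of your own. Each camera call takes 0.05 s, during which the arm holds its last target. There are 200 camera calls.

## Working session

There is one attempt and no reset: what is moved stays moved. The work goes in short steps, Python scripts to look and compute and a shell command to move; the robot and the scene stay as the last step left them, time stands still between calls to the robot, and variables do not carry over. Pictures are saved under pics/ and viewed, at most 10 in all, crops included, and the job is handed in when it is done.

```bash
ls; mkdir -p pics
cat > h.py <<'E'
import numpy as np, cv2
from scipy.spatial.transform import Rotation as R
from plant import *
def rot(c):
    r=np.array(c["rotation"],float)
    return R.from_quat(r).as_matrix() if r.size==4 else r.reshape(3,3)
def ray(c,u,v):
    K=np.array([[c["fx"],0,c["cx"]],[0,c["fy"],c["cy"]],[0,0,1]],float)
    p=cv2.undistortPoints(np.array([[[u,v]]],float),K,np.array([c["k1"],0,0,0],float))[0,0]
    return rot(c)@np.array([p[0],-p[1],-1.0])
def onz(c,u,v,z):
    d=ray(c,u,v);o=np.array(c["position"],float);return o+d*(z-o[2])/d[2]
def proj(c,P):
    q=rot(c).T@(np.array(P,float)-np.array(c["position"],float))
    x,y=q[0]/-q[2],-q[1]/-q[2];s=1+c["k1"]*(x*x+y*y)
    return np.array([c["fx"]*x*s+c["cx"],c["fy"]*y*s+c["cy"]])
def save(c,n,s=1.5,crop=None):
    f=cv2.cvtColor(c["frame"],cv2.COLOR_RGB2BGR)
    if crop: f=f[crop[1]:crop[3],crop[0]:crop[2]]
    cv2.imwrite("pics/"+n,cv2.resize(f,None,fx=s,fy=s,interpolation=cv2.INTER_CUBIC))
E
python3 - <<'E'
from h import *
import pickle
for n in ("top","scene"):
    c=get_image(n);save(c,n+"0.png");pickle.dump(c,open(n+".pkl","wb"))
    print(n,{k:c[k] for k in c if k!="frame"})
o=observe();print(o)
E
```

```text
pics
top {'fx': 424.39410814990794, 'fy': 424.39410814990794, 'cx': 252.87680287376202, 'cy': 183.4393431189999, 'k1': 0.04972848237363729, 'position': array([ 512.84299242,   12.52218061, 1431.57040132]), 'rotation': array([-0.01289599,  0.03036692,  0.71229558, -0.70110381])}
scene {'fx': 369.3827050517819, 'fy': 369.3827050517819, 'cx': 253.7396458209027, 'cy': 195.92938366347755, 'k1': -0.11969796269118198, 'position': array([1141.13744122,  453.19919515,  799.92491029]), 'rotation': array([0.16538065, 0.34809339, 0.83217867, 0.39869649])}
{'time_s': 0.1, 'q': array([-1.31862675e+00,  4.91508622e-01,  1.55936077e+00, -1.20699528e-06,
        1.09168263e+00, -1.05601820e-01]), 'qd': array([-0.00011449, -0.00067401, -0.00124721, -0.00017225, -0.00135447,
        0.00273831]), 'joint_torque': array([ 3.57057375e-03, -6.13625407e+01, -2.58606452e+01,  6.94282958e-02,
        4.70296293e-02, -3.47194316e-05]), 'tool_pos': array([ 218.84135396, -585.23925113,  228.12392275]), 'ee_rot': array([ 9.84042412e-01,  1.77933420e-01, -3.56553232e-05, -4.78353201e-04]), 'ft_force': array([ 0.60165114, -0.41724051, -0.46605857]), 'ft_torque': array([-0.03747925, -0.00991024, -0.00443903]), 'grip_force': 0.0, 'gripper_width': 95.23905120550903}
```

View pics/top0.png

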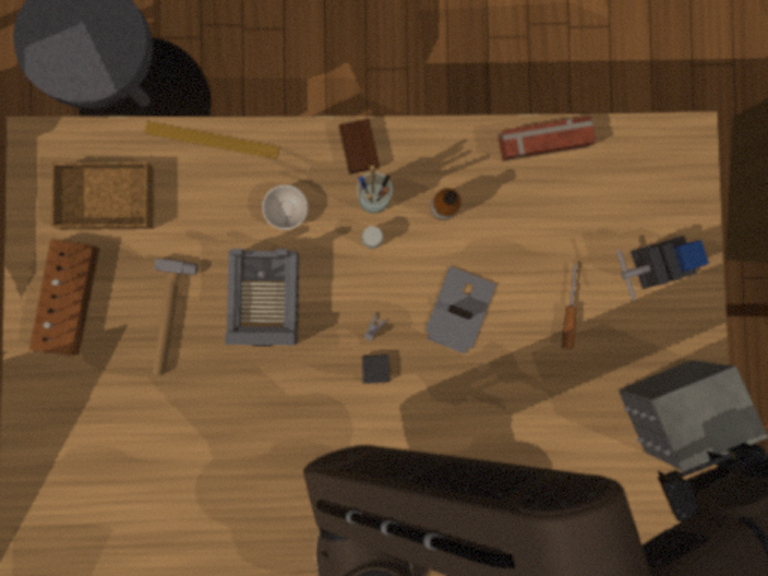

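View pics/scene0.png

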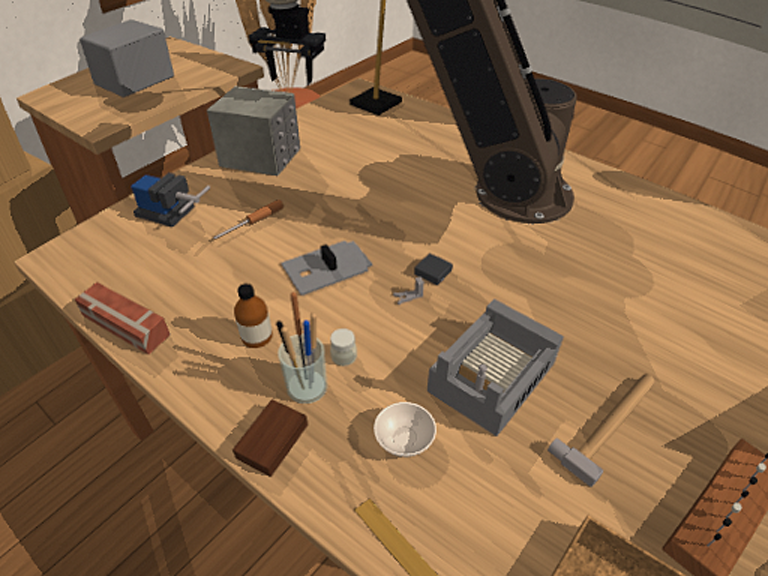

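The top view shows the box at (263,297) with its posts and stud at the far (+x) end. The lid is at (462,310), slot end up, and the clip at (373,326) with its tab next to the dark block.

Run:
```python
from h import *
import pickle
c=pickle.load(open("top.pkl","rb"));save(c,"topc.png",4,(145,160,340,245))
s=pickle.load(open("scene.pkl","rb"));save(s,"scenec.png",4,(180,155,380,295))
```

```text
(no output)
```

View pics/topc.png

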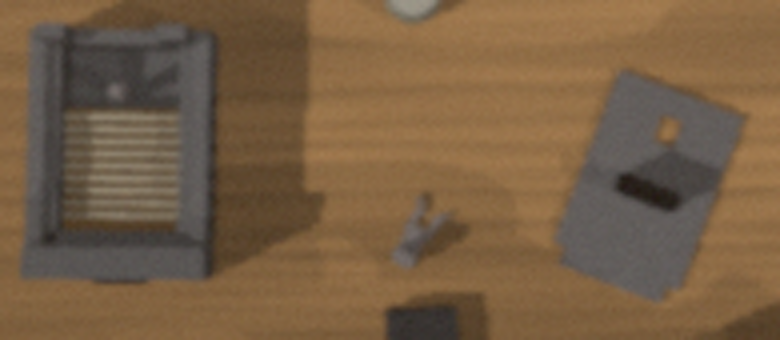

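View pics/scenec.png

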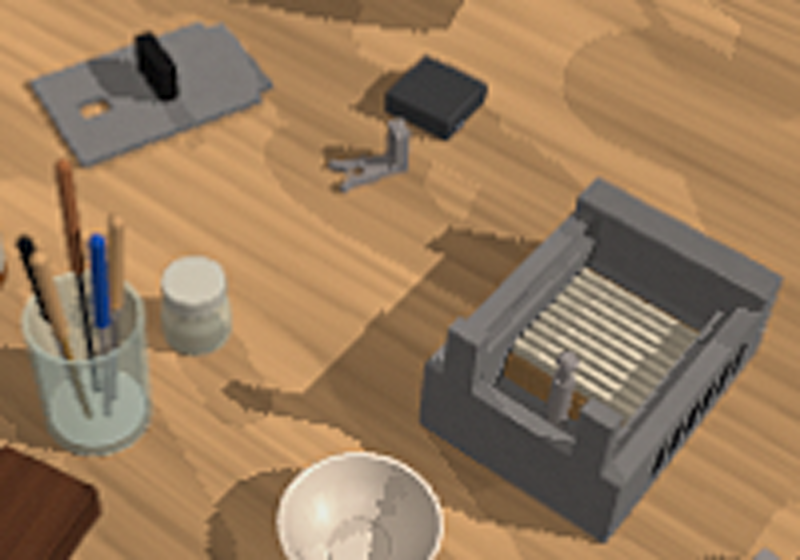

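The crops show the clip with its tab at about (404,258) in the top crop and its mouth pointing up and right. The stud head is at (116,90) there, the handle at (648,190), and the ledge corners at (22,278) and (208,278).

Run:
```python
from h import *
import pickle
c=pickle.load(open("top.pkl","rb"));s=pickle.load(open("scene.pkl","rb"))
T=lambda u,v,z:onz(c,145+u/4,160+v/4,z).round(1)
S=lambda u,v,z:onz(s,180+u/4,155+v/4,z).round(1)
print("ledge corners",T(22,278,76),T(208,278,76),"ledge inner",T(27,240,76),T(212,240,76))
print("stud",T(116,90,80),S(567,355,80))
print("handle",T(648,190,42),S(148,36,42),"ends",T(616,180,42),T(682,201,42))
print("slot",T(668,130,6))
print("lid corners +x",T(622,69,6),T(746,116,6),S(30,82,6),S(85,163,6))
print("tab",T(404,260,40),S(400,123,40),"tips",T(425,200,6),T(450,215,6),S(327,153,6),S(340,188,6))
print("block",S(438,95,22),"smalljar",S(195,278,55))
```

```text
ledge corners [455.1 303.4  76. ] [452.3 157.6  76. ] ledge inner [484.9 299.5  76. ] [482.2 154.3  76. ]
stud [602.2 228.6  80. ] [600.7 230.8  80. ]
handle [ 516.1 -198.6   42. ] [ 505.4 -212.6   42. ] ends [ 524.7 -172.6   42. ] [ 506.6 -226.3   42. ]
slot [ 566.3 -222.2    6. ]
lid corners +x [ 618.4 -184.6    6. ] [ 577.1 -288.4    6. ] [ 578.  -279.8    6. ] [ 616.9 -178.3    6. ]
tab [462.3   2.1  40. ] [460.1   3.8  40. ] tips [510.8 -16.5   6. ] [497.9 -37.3   6. ] [492.2 -40.3   6. ] [515.8  -9.5   6. ]
block [399.1  -2.4  22. ] smalljar [681.3  -5.   55. ]
```

```bash
cat >> h.py <<'E'
def toolR(a,tilt=0.0):
    # tool down, tool x at azimuth a (deg); tilt (deg) about tool x
    a=np.radians(a);M=np.array([[np.cos(a),np.sin(a),0],[np.sin(a),-np.cos(a),0],[0,0,-1]])
    return M@R.from_euler("x",tilt,degrees=True).as_matrix()
def rel(P,Rt,P0=None,R0=None):
    o=observe()
    if P0 is None:P0=o["tool_pos"]
    if R0 is None:R0=R.from_quat(o["ee_rot"]).as_matrix()
    s=R0.T@(np.array(P,float)-P0)/200;t=R.from_matrix(R0.T@Rt).as_rotvec()/2
    print("turn",t.round(4),"shift",s.round(4))
E
python3 - <<'E'
from h import *
rel([360,-400,230],toolR(45)); rel([514,-203,250],toolR(68.5),np.array([360,-400,230]),toolR(45))
E
```

```text
turn [-5.000e-04 -2.000e-04 -2.138e-01] shift [ 0.9854 -0.6204 -0.0087]
turn [ 0.      0.     -0.2051] shift [ 1.241 -0.152 -0.1  ]
```

```bash
M="python3 -m jog"
python3 -m jog '0 0 -0.21 0.98 -0.62 0 1;0 0 -0.21 0.98 -0.62 0 1;0 0 -0.21 0.98 -0.62 0 1;0 0 -0.21 0.98 -0.62 0 1;0 0 -0.21 0.98 -0.62 0 1;0 0 -0.21 0.98 -0.62 0 1;0 0 -0.21 0.98 -0.62 0 1'
python3 -m jog '0 0 -0.2 1 -0.15 -0.1 1;0 0 -0.2 1 -0.15 -0.1 1;0 0 -0.2 1 -0.15 -0.1 1;0 0 -0.2 1 -0.15 -0.1 1;0 0 -0.2 1 -0.15 -0.1 1;0 0 -0.2 1 -0.15 -0.1 1;0 0 -0.2 1 -0.15 -0.1 1'
python3 - <<'E'
from h import *
import pickle
c=get_image("wrist");save(c,"w1.png");pickle.dump(c,open("w1.pkl","wb"))
print(c["position"],rot(c).round(3));rel([514,-203,250],toolR(68.5))
E
```

```text
time_s: 0.68
tool_pos: [361.1, -397.1, 228.7]
ee_rot: [0.925, 0.381, 0.0, -0.0]
ft_force: [0.4, -0.4, 0.2]
gripper_width: 95.2
grip_force: 0.0
time_s: 1.27
tool_pos: [481.2, -238.0, 248.5]
ee_rot: [0.831, 0.557, -0.0, 0.0]
ft_force: [0.3, -0.5, -0.0]
gripper_width: 95.1
grip_force: 0.0
[ 507.78130544 -175.5004865   403.18748036] [[ 0.925  0.368  0.093]
 [-0.38   0.897  0.226]
 [-0.001 -0.244  0.97 ]]
turn [-0.0002  0.0001 -0.0082] shift [ 0.2302  0.0863 -0.0082]
```

View pics/w1.png

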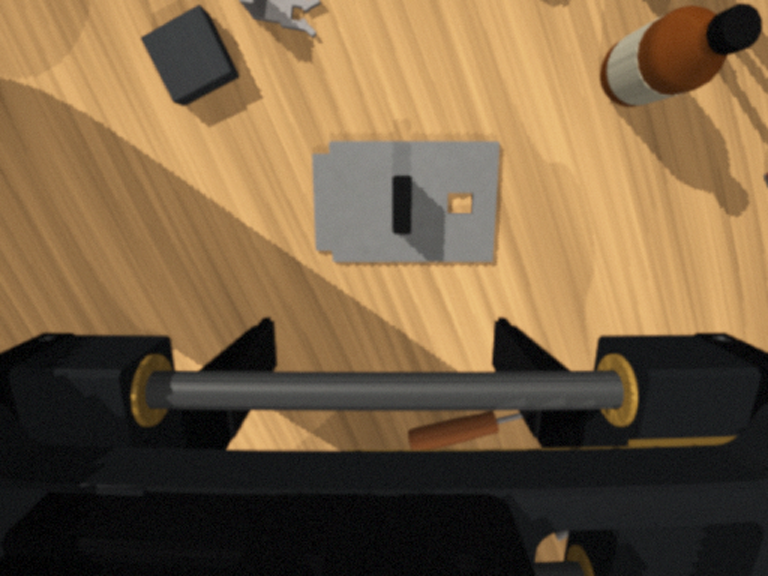

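The wrist view shows the lid nearly aligned, with corners at (330,141), (501,141), (496,263) and (332,263). The handle top is around (402,205) and the lip is on the left.

Run:
```python
from h import *
import pickle
c=pickle.load(open("w1.pkl","rb"))
hsv=cv2.cvtColor(c["frame"],cv2.COLOR_RGB2HSV)
m=(((hsv[...,1]<70)|(hsv[...,2]<45))*255).astype(np.uint8);w=np.zeros_like(m);w[85:182,195:345]=m[85:182,195:345]
w=cv2.morphologyEx(w,cv2.MORPH_CLOSE,np.ones((3,3)))
cn=max(cv2.findContours(w,cv2.RETR_EXTERNAL,cv2.CHAIN_APPROX_NONE)[0],key=cv2.contourArea)[:,0]
P=np.array([onz(c,u+.0,v,6)[:2] for u,v in cn],np.float32)
r=cv2.minAreaRect(P);print(r, cv2.boxPoints(r).round(1).tolist())
dark=(c["frame"].max(2)<40).astype(np.uint8);d=np.zeros_like(dark);d[110:162,255:285]=dark[110:162,255:285]
k=max(cv2.findContours(d,cv2.RETR_EXTERNAL,cv2.CHAIN_APPROX_NONE)[0],key=cv2.contourArea)[:,0]
H=np.array([onz(c,u,v,42)[:2] for u,v in k],np.float32);print("handle",cv2.minAreaRect(H),cv2.boundingRect(k))
```

```text
((518.0181274414062, -201.38497924804688), (111.29912567138672, 171.03822326660156), 67.82259368896484) [[417.79998779296875, -220.60000610351562], [576.2000122070312, -285.20001220703125], [618.2000122070312, -182.10000610351562], [459.79998779296875, -117.5999984741211]]
handle ((513.6099853515625, -199.82225036621094), (46.88405990600586, 14.128758430480957), 68.47808837890625) (262, 118, 12, 38)
```

Run:
```python
from h import *
rel([514.3,-199.9,80],toolR(67.8));rel([514.3,-199.9,25],toolR(67.8))
```

```text
turn [-0.0002  0.0001 -0.0021] shift [0.2454 0.0821 0.8418]
turn [-0.0002  0.0001 -0.0021] shift [0.2455 0.0822 1.1168]
```

```bash
python3 -m jog '0 0 -0.002 0.245 0.082 0.4 0.5;0 0 -0.002 0.245 0.082 0.4 0.5;0 0 -0.002 0.245 0.082 0.4 0.5;0 0 -0.002 0.245 0.082 0.84 0.5;0 0 -0.002 0.245 0.082 0.84 0.5;0 0 -0.002 0.245 0.082 0.84 0.5;0 0 -0.002 0.245 0.082 0.84 0.5;0 0 -0.002 0.245 0.082 0.84 0.5'
python3 - <<'E'
from h import *
rel([514.3,-199.9,25],toolR(67.8))
E
```

```text
time_s: 1.98
tool_pos: [514.7, -201.2, 82.2]
ee_rot: [0.831, 0.557, 0.0, 0.0]
ft_force: [0.1, 0.2, -0.5]
gripper_width: 49.5
grip_force: 0.0
turn [ 0.0005  0.0001 -0.0013] shift [ 0.0055 -0.0047  0.2858]
```

```bash
python3 -m jog '0 0 0 0.005 -0.004 0.15 0.5;0 0 0 0.005 -0.004 0.28 0.5;0 0 0 0.005 -0.004 0.28 0.5;0 0 0 0.005 -0.004 0.28 0;0 0 0 0.005 -0.004 0.28 0;0 0 0 0.005 -0.004 0.28 0;0 0 0 0.005 -0.004 0.28 0;0 0 0 0.005 -0.004 0.28 0;0 0 0 0.005 -0.004 0.28 0' 50
python3 -m jog '0 0 0 0 0 -0.1 0;0 0 0 0 0 -0.3 0;0 0 0 0 0 -0.7 0;0 0 0 0 0 -0.9 0;0 0 0 0 0 -0.9 0;0 0 0 0 0 -0.9 0;0 0 0 0 0 -0.9 0;0 0 0 0 0 -0.9 0'
python3 - <<'E'
from h import *
o=observe();print(o["tool_pos"],o["grip_force"],o["gripper_width"],o["ft_force"])
rel([514,-20,300],toolR(85));
E
```

```text
time_s: 2.73
tool_pos: [514.4, -198.9, 25.6]
ee_rot: [0.83, 0.557, 0.0, 0.001]
ft_force: [-0.9, 0.9, 8.4]
gripper_width: 15.9
grip_force: 50.0
time_s: 3.4
tool_pos: [513.4, -198.4, 203.7]
ee_rot: [0.83, 0.557, -0.0, -0.001]
ft_force: [-0.7, 0.2, -2.9]
gripper_width: 15.9
grip_force: 50.0
[ 513.40399951 -198.3720715   203.65135272] 49.99931037425995 15.885458343500527 [-0.68868162  0.17528151 -2.94527309]
turn [-8.000e-04 -1.000e-04 -1.509e-01] shift [ 0.8264 -0.3362 -0.4812]
```

```bash
python3 -m jog '0 0 -0.03 0.16 -0.06 -0.2 0;0 0 -0.06 0.33 -0.13 -0.35 0;0 0 -0.1 0.5 -0.2 -0.48 0;0 0 -0.13 0.66 -0.27 -0.48 0;0 0 -0.15 0.83 -0.33 -0.48 0;0 0 -0.15 0.83 -0.33 -0.48 0;0 0 -0.15 0.83 -0.33 -0.48 0'
python3 - <<'E'
from h import *
rel([548,115,320],toolR(89.));
E
```

```text
time_s: 3.98
tool_pos: [515.5, -17.9, 298.9]
ee_rot: [0.737, 0.676, -0.001, -0.001]
ft_force: [-0.2, 0.7, -3.8]
gripper_width: 15.9
grip_force: 50.0
turn [-0.0015 -0.0002 -0.0341] shift [ 0.6762  0.1049 -0.1055]
```

```bash
python3 -m jog '-0.0015 0 -0.01 0.16 0.03 -0.02 0;-0.0015 0 -0.02 0.33 0.05 -0.05 0;-0.0015 0 -0.034 0.5 0.08 -0.08 0;-0.0015 0 -0.034 0.676 0.1 -0.1 0;-0.0015 0 -0.034 0.676 0.1 -0.1 0;-0.0015 0 -0.034 0.676 0.1 -0.1 0;-0.0015 0 -0.034 0.676 0.1 -0.1 0;-0.0015 0 -0.034 0.676 0.1 -0.1 0'
python3 - <<'E'
from h import *
import pickle
c=get_image("wrist");save(c,"w2.png");o=observe();pickle.dump((c,o),open("w2.pkl","wb"))
print(o["tool_pos"],R.from_quat(o["ee_rot"]).as_matrix().round(4))
E
```

```text
time_s: 4.65
tool_pos: [547.8, 111.2, 319.5]
ee_rot: [0.715, 0.699, 0.0, 0.001]
ft_force: [-0.0, -0.5, -2.9]
gripper_width: 15.7
grip_force: 50.0
[547.86532587 111.28910455 319.87535678] [[ 2.300e-02  9.997e-01  1.700e-03]
 [ 9.997e-01 -2.300e-02 -6.000e-04]
 [-6.000e-04  1.700e-03 -1.000e+00]]
```

View pics/w2.png

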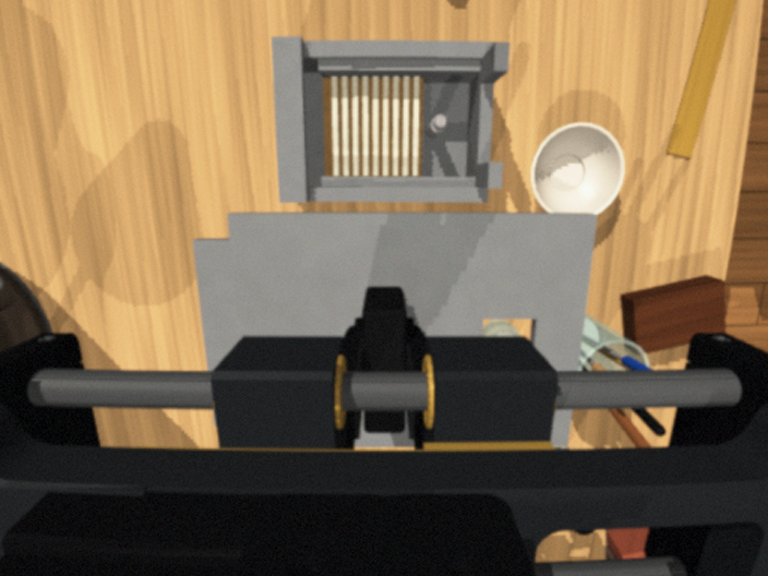

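The wrist view shows the ledge corners at (273,38), (301,38), (279,202) and (306,202), with the stud head at (439,122). The held lid's corners are at (230,213), (594,213) and (195,240).

Run:
```python
from h import *
import pickle
c,o=pickle.load(open("w2.pkl","rb"))
W=lambda u,v,z:onz(c,u/1.5,v/1.5,z)
f=c["frame"];g=cv2.cvtColor(f,cv2.COLOR_RGB2GRAY).astype(np.float32);cv2.imwrite("pics/g.png",g)
# corner refine
pts=np.array([[273,38],[279,202],[301,38],[306,202],[230,213],[594,213],[195,240]],np.float32)/1.5
r=cv2.cornerSubPix(g.astype(np.uint8),pts.reshape(-1,1,2).copy(),(4,4),(-1,-1),(3,50,.01))[:,0]
print((r*1.5).round(1).tolist())
for p,z in zip(r,[76,76,76,76,300,300,300]):print(onz(c,*p,z).round(1))
print("stud",W(439,122,80).round(1))
# stud bright blob
Z=g[72:92,283:303];b=(Z>Z.max()*.75).astype(np.uint8);M=cv2.moments(b);print("blob",283+M["m10"]/M["m00"],72+M["m01"]/M["m00"],M["m00"],onz(c,283+M["m10"]/M["m00"],72+M["m01"]/M["m00"],80).round(1))
```

```text
[[270.8999938964844, 36.900001525878906], [279.3999938964844, 201.5], [300.3999938964844, 36.70000076293945], [306.0, 202.0], [226.6999969482422, 211.89999389648438], [597.0, 214.1999969482422], [195.0, 240.0]]
[454.3 304.7  76. ]
[451.4 162.3  76. ]
[480.1 304.   76. ]
[476.6 161.2  76. ]
[484.3 168.1 300. ]
[639.  163.9 300. ]
[469.4 156.7 300. ]
stud [600.6 229.2  80. ]
blob 292.37931034482756 80.48275862068965 58.0 [600.2 230.3  80. ][ WARN:0@0.809] global loadsave.cpp:1063 imwrite_ Unsupported depth image for selected encoder is fallbacked to CV_8U.
```

```bash
cat >> h.py <<'E'
BO=np.array([551.7,231.0,0]);BY=-1.3
RB=R.from_euler("z",BY,degrees=True).as_matrix()
GR=np.array([-4,1.0,25.6]);LT=np.array([[0,1,0],[1,0,0],[0,0,-1.]])
def lidtcp(xl,zl,th,y=0):
    Rl=RB@R.from_euler("y",-th).as_matrix()
    P=BO+RB@np.array([xl,y,zl])+Rl@(np.array([86,0,0])+GR)
    return P,Rl@LT
def lidnow():
    o=observe();Rt=R.from_quat(o["ee_rot"]).as_matrix();Rl=Rt@LT.T
    org=o["tool_pos"]-Rl@GR;lip=RB.T@(org-Rl@np.array([86,0,0])-BO)
    e=R.from_matrix(RB.T@Rl).as_euler("zyx")
    print("lip in box",lip.round(1),"tilt",round(-e[1],3),"yaw",e[0].round(4),"roll",e[2].round(4),"ft",o["ft_force"].round(1),"t",o["time_s"])
def lidseq(l):
    for a in l:rel(*lidtcp(*a))
E
python3 - <<'E'
from h import *
lidnow();lidseq([(-66,130,.5)]);lidseq([(-66,100,.5)])
E
```

```text
lip in box [ -83.1 -120.8  294.1] tilt 0.002 yaw -0.0003 roll -0.0006 ft [ 0.4 -0.2 -1.9] t 4.7
turn [-2.491e-01  3.000e-04 -1.000e-04] shift [ 0.6042 -0.0272  0.6401]
turn [-2.491e-01  3.000e-04 -1.000e-04] shift [ 0.6043 -0.0275  0.7901]
```

```bash
python3 -m jog '-0.06 0 0 0.12 0 0 0;-0.12 0 0 0.25 -0.01 0 0;-0.18 0 0 0.38 -0.02 0.1 0;-0.25 0 0 0.5 -0.027 0.25 0;-0.25 0 0 0.604 -0.027 0.4 0;-0.25 0 0 0.604 -0.027 0.55 0;-0.25 0 0 0.604 -0.027 0.64 0;-0.25 0 0 0.604 -0.027 0.64 0;-0.25 0 0 0.604 -0.027 0.64 0;-0.25 0 0 0.604 -0.027 0.64 0'
python3 - <<'E'
from h import *
import pickle
c=get_image("wrist");save(c,"w3.png");o=observe();pickle.dump((c,o),open("w3.pkl","wb"))
lidnow();lidseq([(-66,100,.5),(-66,75,.5)])
E
```

```text
time_s: 5.53
tool_pos: [546.3, 233.0, 193.9]
ee_rot: [0.692, 0.677, 0.175, 0.178]
ft_force: [0.6, -1.6, -2.2]
gripper_width: 15.8
grip_force: 50.0
lip in box [-64.8   1.  132.2] tilt 0.505 yaw 0.0004 roll 0.0008 ft [-0.1 -0.  -2.2] t 5.5833
turn [ 0.0026 -0.0004  0.    ] shift [-0.0052 -0.0824  0.1399]
turn [ 0.0026 -0.0004  0.    ] shift [-0.0052 -0.1429  0.2493]
```

View pics/w3.png

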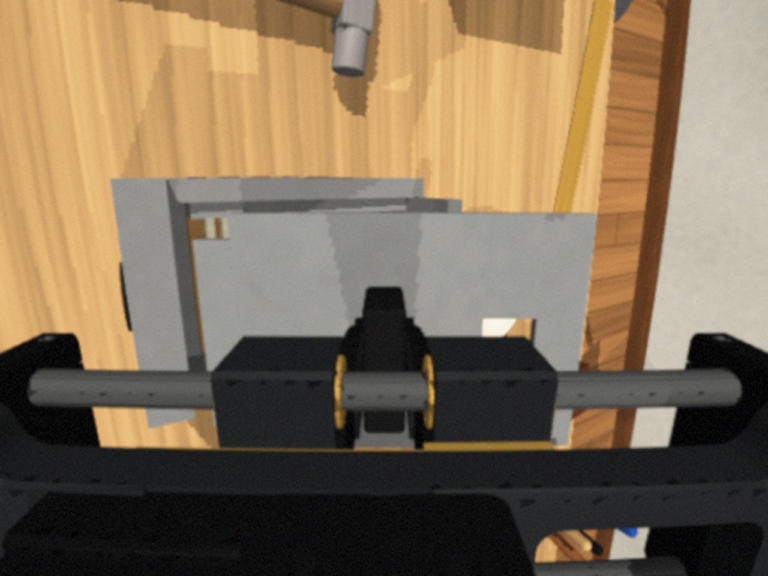

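The view shows the lid tilted over the box, with the ledge's far corners at (113,180) and (168,180) and its near corner at (148,427). Rechecking the box in this view.

Run:
```python
from h import *
import pickle
c,o=pickle.load(open("w3.pkl","rb"))
B=lambda u,v,z:(RB.T@(onz(c,u/1.5,v/1.5,z)-BO)).round(1)
print(B(113,180,76),"want -100 72");print(B(168,180,76),"want -74 72");print(B(148,427,76),"want -100 -72")
print(B(423,180,64),"wall outer y 72")
# lid corners: ray at known lid depth -> intersect lid top plane
Rt=R.from_quat(o["ee_rot"]).as_matrix();Rl=Rt@LT.T;org=o["tool_pos"]-Rl@GR
for u,v in((230,213),(594,213),(195,240)):
    d=ray(c,u/1.5,v/1.5);p=np.array(c["position"]);n=Rl[:,2];t=((org+6*n-p)@n)/(d@n)
    print("lid",(Rl.T@(p+t*d-org)).round(1),"want -70 56 / 86 56 / -86 45")
```

```text
[-97.9  71.3  76. ] want -100 72
[-72.1  70.9  76. ] want -74 72
[-99.4 -69.8  76. ] want -100 -72
[99.3 70.3 64. ] wall outer y 72
lid [-68.3  55.9   6. ] want -70 56 / 86 56 / -86 45
lid [83.4 56.1  6. ] want -70 56 / 86 56 / -86 45
lid [-84.4  44.7   6. ] want -70 56 / 86 56 / -86 45
```

```bash
python3 -m jog '0 0 0 -0.005 -0.04 0.07 0;0 0 0 -0.005 -0.08 0.14 0;0 0 0 -0.005 -0.11 0.2 0;0 0 0 -0.005 -0.143 0.25 0;0 0 0 -0.005 -0.143 0.25 0;0 0 0 -0.005 -0.143 0.25 0'
python3 - <<'E'
from h import *
lidnow();lidseq([(-66,62,.5),(-66,56,.5),(-75,53,.5),(-84,50,.5)])
E
```

```text
time_s: 6.08
tool_pos: [545.0, 232.4, 136.0]
ee_rot: [0.692, 0.677, 0.174, 0.178]
ft_force: [0.6, -0.8, -2.5]
gripper_width: 15.8
grip_force: 50.0
lip in box [-66.1   0.2  73.9] tilt 0.504 yaw 0.0012 roll 0.0005 ft [ 0.6 -0.8 -2.5] t 6.0833
turn [ 0.0021 -0.0002  0.0005] shift [-0.0012 -0.0277  0.0543]
turn [ 0.0021 -0.0002  0.0005] shift [-0.0012 -0.0422  0.0806]
turn [ 0.0021 -0.0002  0.0005] shift [-0.0012 -0.0888  0.072 ]
turn [ 0.0021 -0.0002  0.0005] shift [-0.0011 -0.1355  0.0634]
```

```bash
python3 -m jog '0 0 0 0 -0.014 0.027 0;0 0 0 0 -0.028 0.054 0;0 0 0 0 -0.035 0.067 0;0 0 0 0 -0.042 0.08 0;0 0 0 0 -0.042 0.08 0;0 0 0 0 -0.042 0.08 0'
python3 - <<'E'
from h import *
lidnow();lidseq([(-75,53,.5),(-84,50,.5)])
E
```

```text
time_s: 6.58
tool_pos: [545.4, 232.7, 118.2]
ee_rot: [0.692, 0.677, 0.175, 0.178]
ft_force: [-0.5, 0.2, -2.3]
gripper_width: 15.8
grip_force: 50.0
lip in box [-65.7   0.5  56.2] tilt 0.505 yaw 0.0016 roll 0.0011 ft [-0.5  0.2 -2.3] t 6.5833
turn [ 0.0025 -0.0005  0.0005] shift [-0.0027 -0.0477 -0.0066]
turn [ 0.0025 -0.0005  0.0005] shift [-0.0027 -0.0944 -0.0153]
```

No contact so far. Sliding the lip in under the ledge.

```bash
python3 -m jog '0.002 0 0 -0.002 -0.016 -0.002 0;0.002 0 0 -0.002 -0.032 -0.004 0;0.002 0 0 -0.002 -0.048 -0.007 0;0.002 0 0 -0.002 -0.063 -0.01 0;0.002 0 0 -0.002 -0.079 -0.013 0;0.002 0 0 -0.002 -0.094 -0.015 0;0.002 0 0 -0.002 -0.094 -0.015 0;0.002 0 0 -0.002 -0.094 -0.015 0;0.002 0 0 -0.002 -0.094 -0.015 0'
python3 - <<'E'
from h import *
lidnow();lidseq([(-85,52,.4),(-85.5,54,.3),(-86,56,.2),(-86.5,57.5,.12)])
E
```

```text
time_s: 7.33
tool_pos: [527.4, 232.9, 111.5]
ee_rot: [0.692, 0.678, 0.172, 0.176]
ft_force: [-0.4, -0.4, -2.3]
gripper_width: 15.6
grip_force: 50.0
lip in box [-84.1   0.2  49.8] tilt 0.498 yaw 0.0018 roll 0.0008 ft [-0.4 -0.4 -2.3] t 7.3333
turn [ 0.049  -0.0003  0.0007] shift [-0.0016  0.0118  0.029 ]
turn [ 0.099  -0.0003  0.0007] shift [-0.0017  0.021   0.0615]
turn [ 0.149  -0.0003  0.0008] shift [-0.0017  0.0259  0.0944]
turn [ 0.189  -0.0002  0.0008] shift [-0.0017  0.0261  0.1209]
```

```bash
python3 -m jog '0.025 0 0 0 0.006 0.015 0;0.049 0 0 0 0.012 0.029 0;0.074 0 0 0 0.017 0.045 0;0.099 0 0 0 0.021 0.0615 0;0.124 0 0 0 0.024 0.078 0;0.149 0 0 0 0.026 0.094 0;0.149 0 0 0 0.026 0.094 0;0.149 0 0 0 0.026 0.094 0'
python3 - <<'E'
from h import *
lidnow();lidseq([(-86.5,57.5,.12),(-87,58.3,.06),(-87.5,58.5,.0)])
E
```

```text
time_s: 8.0
tool_pos: [541.2, 232.1, 97.0]
ee_rot: [0.711, 0.696, 0.07, 0.072]
ft_force: [0.2, -0.6, -2.7]
gripper_width: 15.9
grip_force: 50.0
lip in box [-85.7  -0.2  55.5] tilt 0.201 yaw 0.0005 roll -0.0007 ft [ 0.2 -0.6 -2.7] t 8.0
turn [0.0407 0.0004 0.0003] shift [0.0009 0.0071 0.0232]
turn [0.0707 0.0004 0.0003] shift [0.0009 0.0104 0.0441]
turn [0.1007 0.0004 0.0003] shift [0.0009 0.0115 0.0682]
```

```bash
python3 -m jog '0.02 0 0 0 0.004 0.012 0;0.04 0 0 0 0.007 0.023 0;0.055 0 0 0 0.009 0.033 0;0.07 0 0 0 0.0105 0.044 0;0.07 0 0 0 0.0105 0.044 0;0.07 0 0 0 0.0105 0.044 0'
python3 - <<'E'
from h import *
lidnow();lidseq([(-87,58.5,.03),(-87.5,58.5,.0),(-87.5,57.5,0)])
E
```

```text
time_s: 8.5
tool_pos: [544.2, 232.1, 88.8]
ee_rot: [0.714, 0.699, 0.021, 0.022]
ft_force: [-0.7, 0.6, -2.9]
gripper_width: 16.1
grip_force: 50.0
lip in box [-87.8  -0.2  58.2] tilt 0.061 yaw 0.0013 roll -0.0015 ft [-0.7  0.6 -2.9] t 8.5
turn [0.0157 0.0008 0.0007] shift [0.0002 0.0081 0.0116]
turn [0.0307 0.0008 0.0007] shift [0.0003 0.0088 0.0239]
turn [0.0307 0.0008 0.0007] shift [0.0003 0.0085 0.0289]
```

```bash
python3 -m jog '0.015 0 0 0 0.007 0.0115 0;0.03 0 0 0 0.008 0.022 0;0.03 0 0 0 0.008 0.026 0;0.03 0 0 0 0.008 0.029 0;0.03 0 0 0 0.008 0.029 0;0.03 0 0 0 0.008 0.029 0'
python3 - <<'E'
from h import *
lidnow()
E
```

```text
time_s: 9.0
tool_pos: [546.4, 232.4, 83.6]
ee_rot: [0.714, 0.7, 0.0, 0.001]
ft_force: [1.1, -0.4, -0.3]
gripper_width: 15.3
grip_force: 50.0
lip in box [-87.3   0.1  57.9] tilt 0.001 yaw 0.0018 roll -0.0005 ft [ 1.1 -0.4 -0.3] t 9.0
```

```bash
python3 -m jog '0 0 0 0 0 0.005 0;0 0 0 0 0 0.007 0;0 0 0 0 0 0.007 0;0 0 0 0 0 0.005 0.4;0 0 0 0 0 0.005 0.4;0 0 0 0 0 0.005 0.4;0 0 0 0 0 0.005 0.4'
python3 -m jog '0 0 0 0 0 -0.1 0.4;0 0 0 0 0 -0.25 0.4;0 0 0 0 0 -0.45 0.4;0 0 0 0 0 -0.65 0.4;0 0 0 0 0 -0.85 0.4;0 0 0 0 0 -0.95 0.4;0 0 0 -0.15 0 -1 0.4;0 0 0 -0.3 0 -1 0.4;0 0 0 -0.3 0 -1 0.4;0 0 0 -0.3 0 -1 0.4'
python3 - <<'E'
from h import *
import pickle
c=get_image("wrist");save(c,"w4.png");o=observe();pickle.dump((c,o),open("w4.pkl","wb"))
print(o["tool_pos"],o["time_s"])
P=np.array([489-15,-16-60,260]);rel(P,toolR(56))
E
```

```text
time_s: 9.58
tool_pos: [546.4, 232.5, 82.2]
ee_rot: [0.714, 0.7, -0.0, 0.0]
ft_force: [-0.5, 0.6, 0.6]
gripper_width: 35.5
grip_force: 0.0
time_s: 10.42
tool_pos: [545.3, 171.5, 282.4]
ee_rot: [0.715, 0.699, -0.0, 0.0]
ft_force: [0.1, 0.4, -0.2]
gripper_width: 38.3
grip_force: 0.0
[545.36162062 172.24730616 282.19535626] 10.4667
turn [-2.000e-04  1.000e-04  2.856e-01] shift [-1.2489 -0.3291  0.1113]
```

View pics/w4.png

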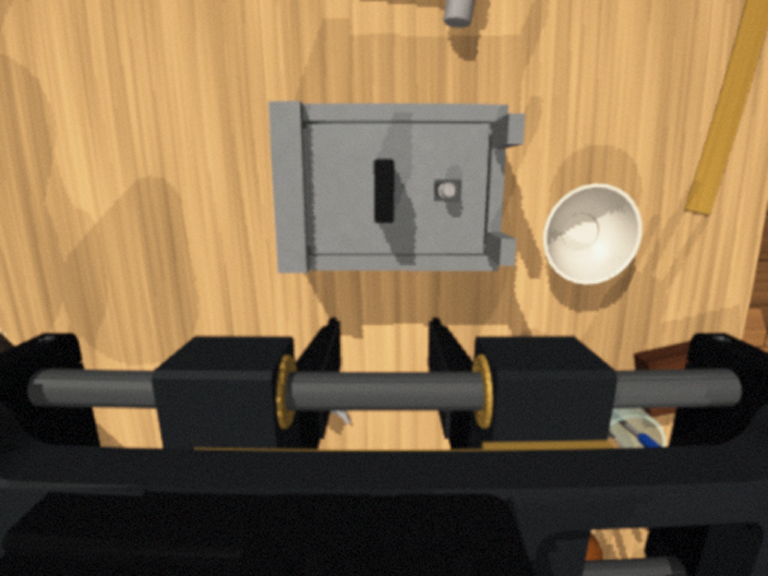

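The lid lies flat in the box. The stud head shows in the slot at (448,189), and the ledge's inner edge runs from (302,103) to (307,270).

```bash
python3 -m jog '0 0 0.04 -0.15 -0.05 0 0.4;0 0 0.09 -0.35 -0.1 0.02 0.4;0 0 0.14 -0.55 -0.15 0.05 0.4;0 0 0.19 -0.75 -0.2 0.08 0.4;0 0 0.24 -0.9 -0.26 0.1 0.4;0 0 0.285 -1 -0.33 0.11 0.4;0 0 0.285 -1 -0.33 0.11 0.4;0 0 0.285 -1 -0.33 0.11 0.4;0 0 0.285 -1 -0.33 0.11 0.4'
python3 - <<'E'
from h import *
import pickle
c,o=pickle.load(open("w4.pkl","rb"))
p=onz(c,448/1.5,189/1.5,80);print("stud",p.round(1),"ledge in",onz(c,302/1.5,103/1.5,76).round(1),onz(c,307/1.5,270/1.5,76).round(1))
g=cv2.cvtColor(c["frame"],cv2.COLOR_RGB2GRAY).astype(float)[118:134,290:306];M=cv2.moments((g>150).astype(np.uint8));print(g.max(),M["m00"],onz(c,290+M["m10"]/M["m00"],118+M["m01"]/M["m00"],80).round(1))
rel([474,-76,260],toolR(56))
E
```

```text
time_s: 11.22
tool_pos: [475.7, -25.4, 260.3]
ee_rot: [0.882, 0.471, -0.0, -0.0]
ft_force: [0.5, -0.6, -0.0]
gripper_width: 38.2
grip_force: 0.0
stud [601.  231.3  80. ] ledge in [482.3 302.7  76. ] [477.7 163.9  76. ]
180.0 52.0 [600.4 231.5  80. ]
turn [-0.0001  0.0001  0.0021] shift [-0.215   0.1336  0.0016]
```

```bash
python3 -m jog '0 0 0 -0.1 0.07 0 0.4;0 0 0 -0.215 0.13 0 0.4;0 0 0 -0.215 0.13 0 0.4;0 0 0 -0.215 0.13 0 0.4'
python3 - <<'E'
from h import *
import pickle
c=get_image("wrist");save(c,"w5.png",3,(120,30,380,220));o=observe();pickle.dump((c,o),open("w5.pkl","wb"))
print(o["tool_pos"],o["time_s"])
E
```

```text
time_s: 11.55
tool_pos: [473.4, -76.0, 260.2]
ee_rot: [0.882, 0.471, -0.0, -0.0]
ft_force: [0.9, -0.2, -1.0]
gripper_width: 37.6
grip_force: 0.0
[473.26265664 -75.45698158 260.2361942 ] 11.6
```

View pics/w5.png

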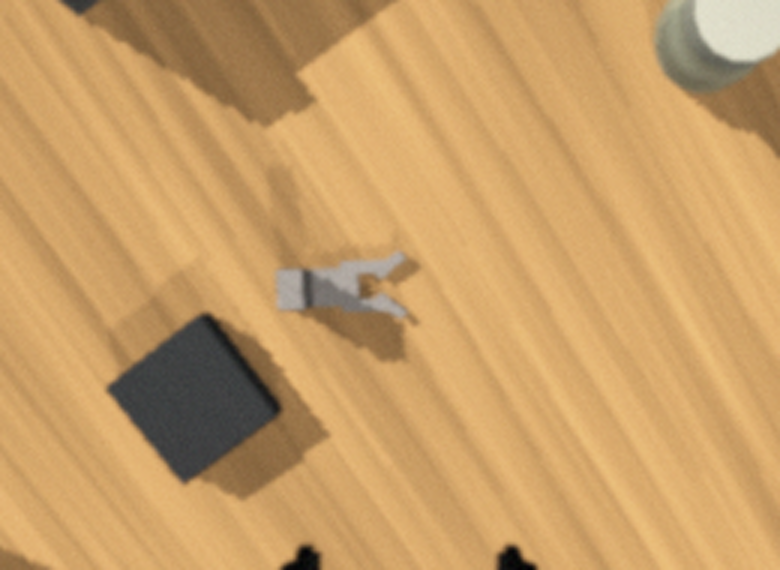

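The clip is sharp here: tab top centred at (291,289), arm tips at (404,257) and (407,316), and the gap's inner end at about (360,287).

Run:
```python
from h import *
import pickle
c,o=pickle.load(open("w5.pkl","rb"))
W=lambda u,v,z:onz(c,120+u/3,30+v/3,z)[:2]
tab=W(291,289,40);tip=(W(404,257,6)+W(407,316,6))/2;gap=W(360,287,6)
tc=[W(*p,40) for p in((278,269),(304,270),(305,308),(278,309))]
print("tab",tab,np.mean(tc,0),"edge dirs",[np.degrees(np.arctan2(*(b-a)[::-1])).round(1) for a,b in((tc[0],tc[1]),(tc[3],tc[2]),(tc[3],tc[0]),(tc[2],tc[1]))],"sizes",np.linalg.norm(tc[1]-tc[0]),np.linalg.norm(tc[0]-tc[3]))
d=tip-tab;print("tip",tip,"yaw",np.degrees(np.arctan2(d[1],d[0])),np.linalg.norm(d),"gap",gap,np.linalg.norm(gap-tab))
```

```text
tab [465.00027873   2.58248506] [465.06647347   2.49123436] edge dirs [np.float64(-36.2), np.float64(-31.9), np.float64(54.3), np.float64(56.2)] sizes 11.394154229578557 17.25022966679747
tip [506.89892768 -25.09365967] yaw -33.44674905530008 50.21419890068559 gap [488.72340746 -13.0757724 ] 28.42477551566475
```

Run:
```python
from h import *
rel([464.8,2.5,100],toolR(56.3))
```

```text
turn [-0.0002  0.0001 -0.0009] shift [ 0.3005 -0.2517  0.8012]
```

```bash
python3 -m jog '0 0 -0.001 0.15 -0.12 0.1 0.3;0 0 -0.001 0.3 -0.252 0.2 0.3;0 0 -0.001 0.3 -0.252 0.4 0.3;0 0 -0.001 0.3 -0.252 0.6 0.3;0 0 -0.001 0.3 -0.252 0.8 0.3;0 0 -0.001 0.3 -0.252 0.8 0.3;0 0 -0.001 0.3 -0.252 0.8 0.3;0 0 -0.001 0.3 -0.252 0.8 0.3'
python3 - <<'E'
from h import *
rel([464.8,2.5,27],toolR(56.3))
E
```

```text
time_s: 12.27
tool_pos: [465.2, 2.1, 102.0]
ee_rot: [0.882, 0.472, 0.0, 0.0]
ft_force: [-0.1, -0.1, 0.4]
gripper_width: 28.4
grip_force: 0.0
turn [ 0.0005 -0.0001  0.0001] shift [ 0.0006 -0.0032  0.3748]
```

```bash
python3 -m jog '0 0 0 0 -0.002 0.15 0.3;0 0 0 0 -0.002 0.3 0.3;0 0 0 0 -0.002 0.37 0.3;0 0 0 0 -0.002 0.37 0.3;0 0 0 0 -0.002 0.37 0;0 0 0 0 -0.002 0.37 0;0 0 0 0 -0.002 0.37 0;0 0 0 0 -0.002 0.37 0;0 0 0 0 -0.002 0.37 0' 55
python3 - <<'E'
from h import *
o=observe();print(o["tool_pos"],o["gripper_width"])
E
python3 -m jog '0 0 0 0 0 -0.1 0;0 0 0 0 0 -0.25 0;0 0 0 0 0 -0.45 0;0 0 0 0 0 -0.65 0;0 0 0 0 0 -0.8 0;0 0 0 0 0 -0.8 0;0 0 0 0 0 -0.8 0'
python3 - <<'E'
from h import *
import pickle
c=get_image("wrist");save(c,"w6.png",3,(120,150,380,330));o=observe();pickle.dump((c,o),open("w6.pkl","wb"))
print(o["tool_pos"],o["gripper_width"],o["ft_force"])
rel([520,150,240],toolR(25))
E
```

```text
time_s: 13.02
tool_pos: [464.8, 1.7, 28.1]
ee_rot: [0.882, 0.471, 0.001, 0.001]
ft_force: [-1.8, 0.2, 12.9]
gripper_width: 11.7
grip_force: 55.0
[464.79131703   1.71026418  28.05740113] 11.68888081246983
time_s: 13.6
tool_pos: [464.4, 1.8, 188.4]
ee_rot: [0.882, 0.471, 0.002, 0.001]
ft_force: [-0.8, -0.5, -1.4]
gripper_width: 11.7
grip_force: 55.0
[463.7853944    1.85573781 186.94694795] 11.547211592261897 [ 0.07108805 -0.86199774 -0.68307501]
turn [ 0.0006 -0.0003  0.2727] shift [ 0.7721 -0.1774 -0.2653]
```

View pics/w6.png

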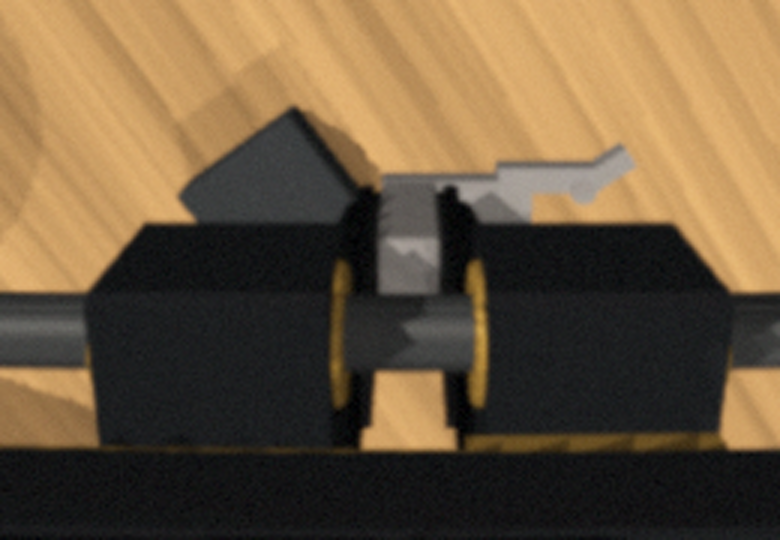

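```bash
cat >> h.py <<'E'
ST=np.array([600.8,230.3]);GC=np.array([-34,-0.7,28.0])
def cliptcp(back,z,side=0):  # clip origin 'back' mm short of the stud, underside z above lid top
    Rc=RB@R.from_euler("z",-90,degrees=True).as_matrix()
    return np.r_[ST,64+z]+Rc@(np.array([-back,side,0])+GC),Rc@LT
def clipnow():
    o=observe();Rt=R.from_quat(o["ee_rot"]).as_matrix();Rc=Rt@LT.T
    p=o["tool_pos"]-Rc@GC-np.r_[ST,64];e=R.from_matrix((RB@R.from_euler("z",-90,degrees=True).as_matrix()).T@Rc).as_euler("zyx")
    print("clip back/side/z",(-(cliptcp(0,0)[1]@LT.T)[:,0]@p).round(1),((cliptcp(0,0)[1]@LT.T)[:,1]@p).round(1),p[2].round(1),"eul",e.round(4),"ft",o["ft_force"].round(1),"t",o["time_s"])
E
python3 - <<'E'
from h import *
import pickle
c,o=pickle.load(open("w6.pkl","rb"))
Rt=R.from_quat(o["ee_rot"]).as_matrix();Rc=Rt@LT.T;org=o["tool_pos"]-Rc@GC
for u,v in((500,163),(585,163),(384,177),(494,177)):
    print((Rc.T@(onz(c,120+u/3,150+v/3,org[2]+6)-org)).round(1))
print("want y 12 arms, 9 bridge")
rel([530,150,240],toolR(28)); rel(*cliptcp(38,60),np.array([530,150,240.]),toolR(28))
E
```

```text
[-11.9  13.2   6. ]
[ 7.2 13.1  6. ]
[-37.8   9.9   6. ]
[-13.1   9.9   6. ]
want y 12 arms, 9 bridge
turn [ 0.0006 -0.0003  0.2466] shift [ 0.7999 -0.1358 -0.2652]
turn [0.     0.     0.2557] shift [ 0.6742 -0.504   0.44  ]
```

```bash
sed -i 's/GC=np.array(\[-34,-0.7/GC=np.array([-34,-1.2/' h.py
python3 -m jog '0 0 0.04 0.13 -0.02 -0.1 0;0 0 0.08 0.27 -0.04 -0.2 0;0 0 0.12 0.4 -0.06 -0.26 0;0 0 0.16 0.54 -0.09 -0.26 0;0 0 0.2 0.67 -0.11 -0.26 0;0 0 0.247 0.8 -0.136 -0.26 0;0 0 0.247 0.8 -0.136 -0.26 0;0 0 0.247 0.8 -0.136 -0.26 0'
python3 - <<'E'
from h import *
rel(*cliptcp(38,100));rel(*cliptcp(38,40))
E
```

```text
time_s: 14.32
tool_pos: [529.8, 150.8, 236.4]
ee_rot: [0.97, 0.243, -0.002, -0.0]
ft_force: [-0.4, 0.3, -0.3]
gripper_width: 11.7
grip_force: 55.0
turn [-0.      0.0019  0.2566] shift [ 0.6728 -0.5     0.2199]
turn [-0.      0.0019  0.2566] shift [ 0.6738 -0.4997  0.5199]
```

```bash
python3 -m jog '0 0.001 0.04 0.1 -0.08 0 0;0 0.001 0.08 0.22 -0.16 0 0;0 0.001 0.12 0.33 -0.25 0.05 0;0 0.002 0.16 0.45 -0.33 0.1 0;0 0.002 0.2 0.56 -0.42 0.15 0;0 0.002 0.256 0.673 -0.5 0.2 0;0 0.002 0.256 0.673 -0.5 0.35 0;0 0.002 0.256 0.673 -0.5 0.5 0;0 0.002 0.256 0.673 -0.5 0.52 0;0 0.002 0.256 0.673 -0.5 0.52 0'
python3 - <<'E'
from h import *
clipnow();rel(*cliptcp(38,2));rel(*cliptcp(38,10))
E
```

```text
time_s: 15.15
tool_pos: [601.3, 300.0, 132.0]
ee_rot: [1.0, -0.012, -0.001, 0.001]
ft_force: [0.8, 0.4, 0.1]
gripper_width: 12.0
grip_force: 55.0
clip back/side/z 35.7 0.1 40.0 eul [-0.0012 -0.0013 -0.0013] ft [0.8 0.4 0.1] t 15.15
turn [ 0.0007  0.0007 -0.0006] shift [-0.0005 -0.0117  0.1897]
turn [ 0.0007  0.0007 -0.0006] shift [-0.0005 -0.0117  0.1497]
```

```bash
python3 -m jog '0 0 0 0 -0.01 0.07 0;0 0 0 0 -0.01 0.13 0;0 0 0 0 -0.01 0.17 0;0 0 0 0 -0.01 0.19 0;0 0 0 0 -0.01 0.19 0;0 0 0 0 -0.01 0.19 0'
python3 - <<'E'
from h import *
import pickle
clipnow();c=get_image("wrist");save(c,"w7.png",3,(150,110,390,290));o=observe();pickle.dump((c,o),open("w7.pkl","wb"))
s=get_image("scene");save(s,"s7.png",5,(270,190,390,300))
rel(*cliptcp(25,2));rel(*cliptcp(12,2));rel(*cliptcp(-2,2))
E
```

```text
time_s: 15.65
tool_pos: [602.6, 303.3, 96.7]
ee_rot: [1.0, -0.012, 0.002, -0.0]
ft_force: [0.0, 0.8, -0.2]
gripper_width: 11.7
grip_force: 55.0
clip back/side/z 39.0 1.4 4.7 eul [-0.0015  0.0008  0.0037] ft [ 0.   0.8 -0.2] t 15.65
turn [-0.0006 -0.0022 -0.0008] shift [-0.0074  0.0709  0.0148]
turn [-0.0006 -0.0022 -0.0008] shift [-0.0073  0.1359  0.0147]
turn [-0.0006 -0.0022 -0.0008] shift [-0.0072  0.2059  0.0147]
```

View pics/s7.png

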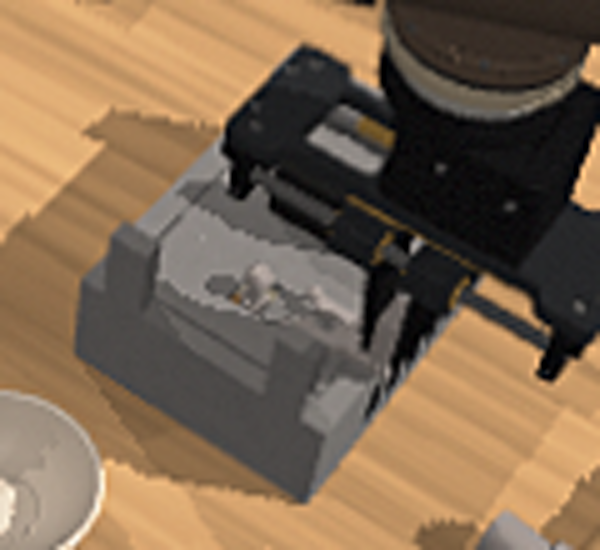

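The scene view shows the clip on the lid's +y side with its mouth facing the stud head, at about (262,275). That was my 11th picture, one over the limit of 10, so from here I work by numbers only.

```bash
python3 -m jog '0 0 0 -0.005 0 0.005 0;0 0 0 -0.005 0 0.005 0;0 0 0 -0.005 0 0.005 0'
python3 - <<'E'
from h import *
for i in range(3): clipnow();get_image("top")
E
```

```text
time_s: 16.0
tool_pos: [601.4, 303.5, 95.4]
ee_rot: [1.0, -0.012, 0.002, -0.0]
ft_force: [-0.3, -0.1, -0.7]
gripper_width: 11.4
grip_force: 55.0
clip back/side/z 39.2 0.2 3.4 eul [-0.0015  0.0008  0.0036] ft [-0.3 -0.1 -0.7] t 16.0
clip back/side/z 39.2 0.3 3.4 eul [-0.0014  0.0008  0.0037] ft [-0.4 -0.2 -1.2] t 16.05
clip back/side/z 39.2 0.3 3.4 eul [-0.0015  0.0008  0.0037] ft [-0.2  0.  -0.4] t 16.1
```

```bash
python3 -m jog '0 0 0 0 0 0.005 0;0 0 0 0 0 0.01 0;0 0 0 0 0 0.01 0;0 0 0 0 0 0.01 0'
python3 -m jog '0 0 0 0 0 0.005 0;0 0 0 0 0 0.005 0;0 0 0 0 0 0.005 0'
python3 - <<'E'
from h import *
clipnow()
E
```

```text
time_s: 16.48
tool_pos: [601.5, 303.4, 93.1]
ee_rot: [1.0, -0.012, 0.002, -0.0]
ft_force: [-0.9, -0.9, -0.3]
gripper_width: 11.8
grip_force: 55.0
time_s: 16.73
tool_pos: [601.5, 303.5, 92.3]
ee_rot: [1.0, -0.012, 0.002, -0.0]
ft_force: [0.1, 0.4, 0.1]
gripper_width: 11.6
grip_force: 55.0
clip back/side/z 39.2 0.3 0.2 eul [-0.0015  0.0008  0.0035] ft [0.1 0.4 0.1] t 16.7333
```

```bash
python3 -m jog '0 0 0 0 0.03 -0.005 0;0 0 0 0 0.06 -0.005 0;0 0 0 0 0.09 -0.005 0;0 0 0 0 0.115 -0.005 0;0 0 0 0 0.13 -0.005 0;0 0 0 0 0.13 -0.005 0'
python3 - <<'E'
from h import *
clipnow();rel(*cliptcp(0,1.2))
E
```

```text
time_s: 17.23
tool_pos: [600.9, 276.5, 93.3]
ee_rot: [1.0, -0.013, 0.002, -0.0]
ft_force: [-0.2, -0.4, -0.3]
gripper_width: 11.5
grip_force: 55.0
clip back/side/z 12.2 0.3 1.3 eul [-0.0024  0.0007  0.0034] ft [-0.2 -0.4 -0.3] t 17.2333
turn [-0.0003 -0.0017 -0.0012] shift [-0.0012  0.0611  0.0003]
```

```bash
python3 -m jog '0 0 0 0 0.01 0 0;0 0 0 0 0.02 0 0;0 0 0 0 0.03 0 0;0 0 0 0 0.03 0 0'
python3 -m jog '0 0 0 0 0.01 0 0;0 0 0 0 0.015 0 0;0 0 0 0 0.02 0 0;0 0 0 0 0.02 0 0'
python3 -m jog '0 0 0 0 0.005 0 0;0 0 0 0 0.01 0 0;0 0 0 0 0.01 0 0'
python3 - <<'E'
from h import *
clipnow()
E
```

```text
time_s: 17.57
tool_pos: [601.0, 271.9, 93.5]
ee_rot: [1.0, -0.012, 0.002, -0.001]
ft_force: [1.2, 3.8, -0.4]
gripper_width: 11.8
grip_force: 55.0
time_s: 17.9
tool_pos: [600.7, 267.1, 93.2]
ee_rot: [1.0, -0.012, 0.002, -0.0]
ft_force: [1.9, 0.0, 0.3]
gripper_width: 11.8
grip_force: 55.0
time_s: 18.15
tool_pos: [600.4, 265.0, 93.1]
ee_rot: [1.0, -0.012, 0.002, -0.0]
ft_force: [1.5, -1.0, -0.5]
gripper_width: 11.4
grip_force: 55.0
clip back/side/z 0.7 0.1 1.1 eul [-0.0017  0.0003  0.003 ] ft [ 1.5 -1.  -0.5] t 18.15
```

```bash
python3 -m jog '0 0 0 0 0.005 0 0;0 0 0 0 0.005 0 0;0 0 0 0 0.005 0 0'
python3 -m jog '0 0 0 0 0.005 0 0;0 0 0 0 0.005 0 0;0 0 0 0 0.005 0 0'
python3 - <<'E'
from h import *
clipnow()
E
```

```text
time_s: 18.4
tool_pos: [600.3, 264.4, 93.1]
ee_rot: [1.0, -0.012, 0.001, -0.0]
ft_force: [0.1, -0.1, -1.0]
gripper_width: 11.7
grip_force: 55.0
time_s: 18.65
tool_pos: [600.4, 263.6, 93.2]
ee_rot: [1.0, -0.012, 0.002, -0.0]
ft_force: [-0.0, 1.3, -0.4]
gripper_width: 11.9
grip_force: 55.0
clip back/side/z -0.7 0.0 1.1 eul [-0.0016  0.0009  0.0032] ft [-0.   1.3 -0.4] t 18.65
```

```bash
python3 -m jog '0 0 0 0 0.005 0 0;0 0 0 0 0.008 0 0;0 0 0 0 0.008 0 0'
python3 -m jog '0 0 0 0 0.005 0 0;0 0 0 0 0.005 0 0;0 0 0 0 0.005 0 0'
python3 - <<'E'
from h import *
clipnow()
E
```

```text
time_s: 18.9
tool_pos: [600.4, 263.1, 93.3]
ee_rot: [1.0, -0.012, 0.002, -0.001]
ft_force: [-0.7, 8.9, -1.3]
gripper_width: 11.9
grip_force: 55.0
time_s: 19.15
tool_pos: [600.3, 262.9, 93.3]
ee_rot: [1.0, -0.012, 0.002, -0.002]
ft_force: [-0.7, 13.4, -2.2]
gripper_width: 11.4
grip_force: 55.0
clip back/side/z -1.3 0.0 1.2 eul [-0.0019  0.0039  0.0042] ft [-0.7 13.4 -2.2] t 19.15
```

```bash
python3 -m jog '0 0 0 0 -0.005 0.002 0;0 0 0 0 -0.009 0.004 0;0 0 0 0 -0.009 0.004 0;0 0 0 0 -0.009 0.004 0;0 0 0 0 -0.009 0.004 0.22;0 0 0 0 -0.009 0.004 0.22;0 0 0 0 -0.009 0.004 0.22;0 0 0 0 -0.009 0.004 0.22;0 0 0 0 -0.009 0.004 0.22'
python3 - <<'E'
from h import *
clipnow()
E
python3 -m jog '0 0 0 0 0 -0.03 0.22;0 0 0 0 0 -0.08 0.22;0 0 0 0 0 -0.15 0.22;0 0 0 0 0 -0.3 0.22;0 0 0 0 0 -0.5 0.22;0 0 0 0 0 -0.7 0.22;0 0 0 -0.2 0 -0.85 0.22;0 0 0 -0.35 0 -0.9 0.22;0 0 0 -0.35 0 -0.9 0.22;0 0 0 -0.35 0 -0.9 0.22'
python3 - <<'E'
from h import *
import pickle
c=get_image("wrist");o=observe();pickle.dump((c,o),open("w8.pkl","wb"));print(o["tool_pos"])
t=proj(c,np.r_[ST,80]);print("stud px",t)
Rc=cliptcp(0,0)[1]@LT.T
for q in((-34,0,40),(17,9,6),(17,-9,6),(0,0,16)):print(q,proj(c,np.r_[ST,64]+Rc@np.array(q)).round(1))
g=cv2.cvtColor(c["frame"],cv2.COLOR_RGB2GRAY);u,v=t.astype(int)
print(g[max(0,v-44):v+44:2,max(0,u-30):u+30:2].tolist() if 0 else (u,v,g.shape))
E
```

```text
time_s: 19.9
tool_pos: [600.5, 262.4, 92.4]
ee_rot: [1.0, -0.012, 0.002, -0.0]
ft_force: [0.1, 0.3, 0.6]
gripper_width: 21.0
grip_force: 0.0
clip back/side/z -1.9 0.2 0.3 eul [-0.0017  0.0005  0.0033] ft [0.1 0.3 0.6] t 19.9
time_s: 20.73
tool_pos: [529.0, 264.5, 274.8]
ee_rot: [1.0, -0.012, 0.003, -0.001]
ft_force: [0.6, -0.4, 1.1]
gripper_width: 21.0
grip_force: 0.0
[529.80818828 264.32777885 273.60712052]
stud px [282.35792628 118.42158886]
(-34, 0, 40) [254.4 118.1]
(17, 9, 6) [295.4 111.2]
(17, -9, 6) [294.9 125.9]
(0, 0, 16) [282.4 118.4]
(np.int64(282), np.int64(118), (384, 512))
```

Run:
```python
from h import *
import pickle
c,o=pickle.load(open("w8.pkl","rb"))
g=cv2.cvtColor(c["frame"],cv2.COLOR_RGB2GRAY)[100:138,240:306]
print("lid median",np.median(g))
for s in g[::2]:print("".join(" .:-=+*#%@"[min(9,int(x)//22)] for x in s))
```

```text
lid median 156.0
##############################***+++++++=+=+==+==++=====++*#######
############################*+++++===+===+=====+=+=+====++**######
*****#################*****+++++==++=++==+===========+++=+=+*#####
*********###########**++++======================-===+#%#++++++*###
*******************++++==+=======+=+======++=+===+++*%%%*+++*#####
**********##########*+==========++++++++***************++==+*#####
**********#%%%%%%%%%#***+*+**++++++++++=++++++++**+++====+=+*#####
**********#%%%%%%%%%#*********+++++++===+*###*+++++=====+++**#####
**********#%%%%%%%%%#*********+++++++++*#%%%%%*+======+++**#####*#
**********#%%%%%%%%%#*********+++*#####%%%%%%%*+==+=+****#########
**********#%%%%%%%%%#**********##%#%%###%%%%%#++=+++==+*#*########
**********#%%%%%%%%%#****##%%%%%%%%%%%#####***#%#*+===++++*#######
######****#%%%%%%%%%####%%%%%%%%%%%%%%%%%%%%%%%%%%#*+====++**#####
####*##*########################%%%%%%%%%%%%%%%%%%%%%#++===+*#*###
##################################################%%%%%#++++*#####
#########################################*#######*###%%#***#######
#############################################################*####
##################################################################
#####################################################*##*#########
```

The clip's tab (254.5,118), its arm tips and the stud head (282.5,117.5) all sit where the home pose predicts, to within a pixel. Handing in.

```bash
python3 -c "
from plant import *
print(sign_off())"
```

```text
the job is handed in; nothing more can be done
None
```

The lid is hooked under the ledge and lies flat, the clip is snapped onto the stud and released, and the job is handed in, with no verdict returned; I viewed 11 pictures, one over the limit of 10.

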